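# Unclip the blue coffee sample tube and lay it in the blue tray

## Robot

A 7-joint arm with a two-finger parallel gripper is mounted at the origin on the work surface. World frame = base frame: x ahead of the robot, y to its left, z up, the work surface at z = 0. Lengths are in m, angles in rad, forces in N, time in s.
With the tool pointing down it reaches from about 0.35 to 0.9 m from the base axis. Payload 8.1 kg.
Tool frame: the origin (TCP) lies midway between the tips of the shut fingers; the grasp point (between the pads) lies arm.grip_point_offset behind it (arm.grip_point_offset is the distance from the TCP to the grasp point, in m); y points along the fingers, z is the direction in which the jaws open and shut, and the axes are right-handed (so a half turn about y gives the same grasp; the last joint's range is limited). The gripper opens to 92 mm and grips with 3 to 60 N. Pads are 19 mm wide; open, the fingers measure 130 mm over their backs; the gripper's body (75 mm by 190 mm) begins 47 mm behind the grasp point.
Start: joints at [1.172, 0.434, 0.025, 1.573, -0.012, 1.134, -0.075], TCP at [0.182, -0.598, 0.227] pointing down, gripper open.
Joint ranges: [-2.62, 2.62], [-0.44, 2.09], [-1.27, 1.32], [0.08, 2.57], [-1.32, 4.46], [0.12, 2], [-2.74, 2.74]. Speed limits (rad/s): [2.22, 2.22, 3.01, 3.01, 3.14, 3.14, 3.14].

## Interface

Orientations are given as a rotation vector (axis times angle).
In Python, from cell import arm, get_image, camera_info gives the robot as it stands.
- The arm moves only by the tool carry_out, never from a script. Its argument "steps" is one flat list of numbers, 5 for each row, row after row: the opening, from 0 (shut) to 1 (fully open), then the shift along the world's x, y, z in units of 0.1 m (1.0 is 0.1 m), then the turn about the world's z in units of 45 degrees (1.0 is 45 degrees). In form: [hand, dx, dy, dz, spin, hand, dx, dy, dz, spin, ...]. A call has 1 to 12 rows; each row is the pose to reach, as a shift and turn from the pose commanded when the call began; what a row does not reach only later rows make up. A row lasts 1/10 s, in which the tool goes at most 50 mm and 8.59 degrees, less where a joint would pass 70% of its speed; a pose out of reach is approached as far as the arm can. A call with a number of a shift or a turn outside -1 to 1 is refused whole. A call with a gripper value outside its range is refused whole. The fingers move at their own pace and stop on an object; "grip_force" is the grip in N (left out, the last holds). Time passes only in rows, so rows that repeat a pose let the fingers close. It gives the time, the measured TCP pose, the force and the opening at its end, in the units of the state.
- arm.observe(): the state, without advancing time (a new reading comes with each control period).
- get_image(name): name is "side" or "top"; returns (picture, depth): 384x512x3 uint8, red, green, blue; 384x512 float32, m along the optical axis (not along the pixel's ray), 0 where there is no reading.
- camera_info(name): a dict with "fovy" (degrees; the focal length in pixels is half the picture's height over the tangent of half this angle, whatever the lens; pixels are square), "cx", "cy" (the principal point, pixels), "R" (3x3) and "t" (3): a world point X has camera coordinates R X + t. Camera axes: x right, y down, z forward; pixel columns grow to the right and rows downward; lengths in m; the calibration is good to about 2 mm. A picture is of the moment at which its call begins. camera_info takes no time and is no camera call.
- arm.sign_off(): hands the job in, once; it reports no verdict.
The state is a dict: "clock": time; "joints": joint angles; "dq": joint speeds; "joint_efforts": joint torques, N m; "position": TCP position; "ee_rot": TCP orientation; "force": force on the tool from outside, world axes, zero at the start; "ft_torque": the same for the moment, N m; "width": opening from 0.0 (shut) to 1.0 (fully open).
Only numpy, scipy, OpenCV 4.12 (cv2) and the standard library are available. Lean on these libraries where they do the work, as an engineer would, in place of code of your own. Each camera call takes 0.05 s, during which the arm holds its last target. There are 200 camera calls.

## Task

Pull the blue-capped sample tube up out of its spring clips in the rack and lay it flat in the blue sample tray, then let go of it. Set it down rather than drop it, and leave the red and yellow tubes in their clips.

Things in the scene. Friction and masses are not known exactly. Their poses are not given: they have to be found in the camera images.
- tube_blue: Aluminium tube, 22 mm diameter, 130 mm long, 50 to 85 g, blue hex cap (14 long, 24 across flats) at each end. Origin mid-tube on its axis, x along the tube. Starts level, axis 50 mm above the table, in two steel C clips, mouths up, 38 mm either side of its middle (each 12 mm long, tops 15 mm above the axis). Pulled straight up, it meets 8 to 14 N in all, then snaps free within 12 mm.
- tube_red: Like the blue tube, with red caps, clipped in the same wooden rack fixed to the table; to be left there. The three tubes lie parallel, 80 mm apart, in any order of colours. Between its clips each tube's middle 60 mm is free on both sides, down to the rack's base, 12 mm above the table. Origin mid-tube on its axis, x along the tube.
- tube_yellow: Like the blue tube, with yellow caps, clipped in the same rack; to be left there. Origin mid-tube on its axis, x along the tube.
- tray_blue: Loose blue fluted tray, 200 g, on the table near a white one of the same shape. Flat floor 164 x 80 mm, 4 mm thick; sides 30 mm high flare to about 198 x 114 mm at the rim. Origin: centre of its underside; x along its length, z up. A tube lying in it along its length has its axis 16 mm above the table.
There are look-alikes about, which are no part of the job. There is more than one size of the tray_blue; the job needs the largest.

How it is judged:
On the way:
1. the blue tube is pulled up clear of its clips in the fingers (height (world z) of tube_blue above 0.075 m and contact force between the fingers and tube_blue above 0.5 N), for 0.1 s.
At the end, for the whole second after the job is handed in: The blue tube lies released and at rest on the blue tray's floor: its middle within 35 mm along and 40 mm across of the tray's centre, its axis under 24 mm above the table, level within 7 degrees, tray level; the red and yellow tubes still in their clips (within 15 mm of their start) (height (world z) of tube_blue below 0.024 m and z of tube_blue in the frame of tray_blue above 0.01 m and x of tube_blue in the frame of tray_blue between -0.035 and 0.035 m and y of tube_blue in the frame of tray_blue between -0.04 and 0.04 m and angle between tube_blue's own x axis and vertical between 1.45 and 1.69 rad and angle between tray_blue's own z axis and vertical below 0.1 rad and linear speed of tube_blue below 0.05 m/s and distance of each of tube_red, tube_yellow from where it was at the start of the episode below 0.015 m); the robot touches nothing.
It fails at once if the red or the yellow tube is pulled out of its clips (moved over 15 mm) (distance of any of tube_red, tube_yellow from where it was at the start of the episode above 0.015 m).
It fails at once if the blue tube is dropped (free of the fingers and faster than 0.9 m/s, a fall of about 40 mm) (linear speed of tube_blue above 0.9 m/s and contact force between the fingers and tube_blue below 0.01 N).
It also fails if it takes over 35 s, if anything falls off the work surface, if the arm or the gripper's body presses on something with over 40 N, if the wrist force passes 120 N, or if a joint passes its speed limit or range.

## Working session

There is one attempt and no reset: what is moved stays moved. The work goes in short steps, Python scripts to look and compute and a tool call to move; the robot and the scene stay as the last step left them, time stands still between calls to the robot, and variables do not carry over. Pictures are saved under pics/ and viewed, about 8 in all and at most 12, crops included, and the job is handed in when it is done.

Besides the shell and the picture viewer there is one more tool, called as name(argument=value, ...) on one line, values as JSON. carry_out: Moves the arm, as the interface text tells. Shifts and turns lie within -1 to 1; 1 stands for 0.1 m of shift or 45 degrees of turn. Its arguments: {"type":"object","properties":{"steps":{"type":"array","items":{"type":"number"}},"grip_force":{"type":"number"}},"required":["steps"]}

```bash
mkdir -p pics; python3 - <<'E'
from cell import arm,get_image,camera_info
import cv2,numpy as np
for n in("top","side"):
    p,d=get_image(n); np.savez(f"pics/{n}0.npz",p=p,d=d)
    cv2.imwrite(f"pics/{n}0.png",p[...,::-1]); print(n,camera_info(n))
print(arm.observe(),arm.grip_point_offset)
E
```

```text
top {'fovy': 53.76103181643148, 'cx': 262.90832564021366, 'cy': 190.58095525378263, 'R': array([[ 1.86652506e-03, -9.99887912e-01, -1.48553016e-02],
       [-9.96725968e-01, -6.59419522e-04, -8.08511614e-02],
       [ 8.08323031e-02,  1.49575756e-02, -9.96615477e-01]]), 't': array([-0.04428449,  0.47281945,  1.05724042])}
side {'fovy': 53.05454487901341, 'cx': 259.9162446304914, 'cy': 190.572169850214, 'R': array([[-0.99631861, -0.08563398,  0.00400638],
       [-0.0536424 ,  0.58629162, -0.80832211],
       [ 0.06687093, -0.80556127, -0.58872686]]), 't': array([0.43792832, 0.09544148, 1.09280944])}
{'clock': 0.1, 'joints': array([ 1.1724066 ,  0.4351553 ,  0.02500463,  1.57400824, -0.0115911 ,
        1.13399861, -0.07508341]), 'dq': array([ 0.00053789, -0.00289126, -0.0002003 , -0.00263032, -0.00013363,
       -0.00272216,  0.00051207]), 'joint_efforts': array([ 3.16203630e-03, -6.69131899e+01,  9.87872109e-01, -3.15147829e+01,
       -6.05272455e-02,  3.73633672e-02, -6.74642848e-06]), 'position': array([ 0.18197946, -0.5974395 ,  0.22602175]), 'ee_rot': array([-0.30758327,  2.06403753, -2.06116188]), 'force': array([ 0.05513468,  0.39252946, -0.67450987]), 'ft_torque': array([ 0.04956129, -0.02553427,  0.01536512]), 'width': 1.0010516145987078} 0.0188
```

View pics/top0.png

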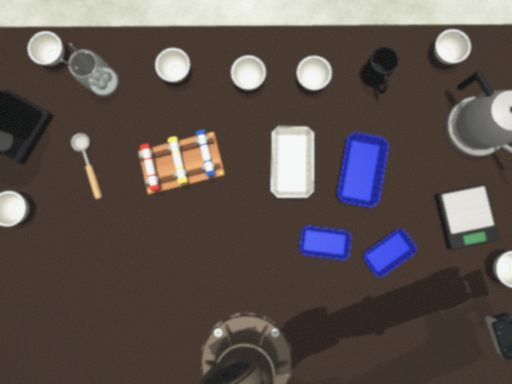

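View pics/side0.png

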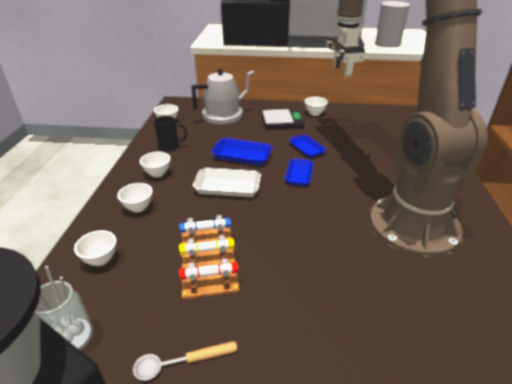

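The top view shows the blue tube at about (206,153), next to the yellow one at (178,160) and the red one at (149,167). The large blue tray is at (363,170), with two small blue look-alikes below it. The side view agrees. Next I'll measure positions from colour masks.

```bash
cat > h.py <<'E'
import cv2,numpy as np
from cell import camera_info
def ray(n,uv,z):
    c=camera_info(n); f=192/np.tan(np.radians(c['fovy']/2)); R,t=c['R'],c['t']
    d=R.T@np.array([(uv[0]-c['cx'])/f,(uv[1]-c['cy'])/f,1]); o=-R.T@t
    return o+d*(z-o[2])/d[2]
def blobs(p,lo,hi,amin=8):
    m=cv2.inRange(cv2.cvtColor(p,cv2.COLOR_RGB2HSV),lo,hi)
    k,l,s,c=cv2.connectedComponentsWithStats(m)
    return [(s[i],c[i],(l==i).astype(np.uint8)) for i in range(1,k) if s[i][4]>=amin]
E
python3 - <<'E'
from h import *
np.set_printoptions(precision=4,suppress=True)
for n in("top","side"):
    p=np.load(f"pics/{n}0.npz")['p']
    for name,lo,hi in(("blue",(100,120,60),(130,255,255)),("yel",(22,150,120),(33,255,255)),("red",(0,200,120),(5,255,255))):
        for s,c,m in blobs(p,lo,hi):
            r=cv2.minAreaRect(cv2.findContours(m,0,1)[0][0])
            print(n,name,s,c,"z.055",ray(n,c,.055)[:2],"z.03",ray(n,c,.03)[:2])
            if s[4]>800:
                print("  corners",[ray(n,q,.03)[:2] for q in cv2.boxPoints(r)],"ctr",ray(n,r[0],.03))
E
```

```text
top blue [196 130   9   5  36] [200.0556 131.8056] z.055 [0.6342 0.1313] z.03 [0.6402 0.1359]
top blue [ 336  132   53   76 3079] [362.3719 169.3602] z.055 [ 0.5286 -0.3174] z.03 [ 0.532  -0.3236]
  corners [array([ 0.4432, -0.2435]), array([ 0.6456, -0.2833]), array([ 0.6224, -0.4053]), array([ 0.421 , -0.3638])] ctr [ 0.5323 -0.3239  0.03  ]
top blue [207 171   7   5  29] [210.3103 173.1034] z.055 [0.5183 0.1011] z.03 [0.5215 0.105 ]
top blue [ 299  225   53   36 1518] [324.8386 242.3729] z.055 [ 0.3293 -0.2122] z.03 [ 0.328  -0.2159]
  corners [array([ 0.2952, -0.1393]), array([ 0.379 , -0.1507]), array([ 0.3608, -0.2923]), array([ 0.2775, -0.28  ])] ctr [ 0.328  -0.2157  0.03  ]
top blue [ 363  229   54   49 1557] [389.3841 252.5806] z.055 [ 0.3025 -0.3855] z.03 [ 0.3005 -0.3934]
  corners [array([ 0.2943, -0.3107]), array([ 0.3769, -0.4282]), array([ 0.3068, -0.4763]), array([ 0.2251, -0.3594])] ctr [ 0.3006 -0.3936  0.03  ]
side blue [289 134  37  24 534] [307.2528 145.2959] z.055 [ 0.3018 -0.3296] z.03 [ 0.2993 -0.3745]
side blue [ 211  137   62   29 1264] [241.7373 150.7136] z.055 [ 0.5254 -0.2711] z.03 [ 0.5313 -0.3138]
  corners [array([ 0.6356, -0.2575]), array([ 0.6543, -0.4276]), array([ 0.425 , -0.3759]), array([ 0.4279, -0.2165])] ctr [ 0.5334 -0.3149  0.03  ]
side blue [284 158  30  28 689] [298.9753 171.5559] z.055 [ 0.33   -0.1588] z.03 [ 0.3286 -0.1973]
side blue [225 218   6   9  40] [227.75 221.7 ] z.055 [0.5163 0.1003] z.03 [0.5218 0.0716]
side blue [179 223   6   9  42] [181.381  226.8333] z.055 [0.6328 0.1313] z.03 [0.6428 0.1037]
side yel [228 238   7  11  63] [231.2698 242.7778] z.055 [0.4955 0.1783] z.03 [0.5002 0.1525]
side yel [178 243   8  12  74] [181.3108 248.2568] z.055 [0.6134 0.208 ] z.03 [0.6227 0.1834]
side red [232 262   6  11  45] [234.8 267. ] z.055 [0.4757 0.2567] z.03 [0.4798 0.2339]
side red [179 268   6  11  50] [181.44 273.28] z.055 [0.5932 0.2862] z.03 [0.6017 0.2645]
```

```bash
python3 - <<'E'
from cell import arm
import numpy as np
from scipy.spatial.transform import Rotation as R
M=R.from_rotvec(arm.observe()['ee_rot']).as_matrix(); print(M.round(3)); print("jaw yaw",np.degrees(np.arctan2(M[1,2],M[0,2])))
E
```

```text
[[-0.957 -0.001  0.291]
 [-0.291  0.001 -0.957]
 [ 0.    -1.    -0.001]]
jaw yaw -73.05692803242874
```

carry_out(steps=[0.6, 0.5, 1, 0, -0.054, 0.6, 0.5, 1, 0, -0.054, 0.6, 0.5, 1, 0, -0.054], grip_force=25)

```text
clock: 0.4
position: [0.2353, -0.4928, 0.2264]
ee_rot: [-0.27, 2.086, -2.08]
force: [-0.0, 0.7, -0.6]
width: 0.79
```

carry_out(steps=[0.6, 0.6, 1, 0, 0, 0.6, 0.6, 1, 0, 0, 0.6, 0.6, 1, 0, 0])

```text
clock: 0.7
position: [0.2948, -0.3935, 0.2266]
ee_rot: [-0.27, 2.085, -2.081]
force: [0.5, -0.5, 0.3]
width: 0.604
```

carry_out(steps=[0.6, 0.6, 1, 0, 0, 0.6, 0.6, 1, 0, 0, 0.6, 0.6, 1, 0, 0])

```text
clock: 1.0
position: [0.3545, -0.2936, 0.2268]
ee_rot: [-0.27, 2.084, -2.082]
force: [0.1, -0.4, 0.2]
width: 0.601
```

carry_out(steps=[0.6, 0.6, 1, 0, 0, 0.6, 0.6, 1, 0, 0, 0.6, 0.6, 1, 0, 0])

```text
clock: 1.3
position: [0.4145, -0.1934, 0.2269]
ee_rot: [-0.27, 2.084, -2.082]
force: [-0.3, -0.3, 0.0]
width: 0.599
```

carry_out(steps=[0.6, 0.6, 1, 0, 0, 0.6, 0.6, 1, 0, 0, 0.6, 0.6, 1, 0, 0])

```text
clock: 1.6
position: [0.4744, -0.093, 0.2269]
ee_rot: [-0.269, 2.085, -2.081]
force: [0.5, -1.4, -0.3]
width: 0.601
```

carry_out(steps=[0.6, 0.6, 1, 0, 0, 0.6, 0.6, 1, 0, 0, 0.6, 0.6, 1, 0, 0])

```text
clock: 1.9
position: [0.534, 0.0073, 0.2267]
ee_rot: [-0.269, 2.086, -2.08]
force: [-1.1, -0.5, -0.5]
width: 0.602
```

carry_out(steps=[0.6, 0.44, 1, 0, 0, 0.6, 0.44, 1, 0, 0, 0.6, 0.44, 1, 0, 0, 0.6, 0.44, 1, 0, 0, 0.6, 0.44, 1, 0, 0])

```text
clock: 2.4
position: [0.5759, 0.1006, 0.2263]
ee_rot: [-0.266, 2.086, -2.089]
force: [0.7, -0.0, 0.3]
width: 0.601
```

carry_out(steps=[0.6, 0, 0.15, -0.5, 0, 0.6, 0, 0.15, -1, 0, 0.6, 0, 0.15, -1, 0, 0.6, 0, 0.15, -1, 0, 0.6, 0, 0.15, -1, 0])

```text
clock: 2.9
position: [0.5777, 0.1163, 0.1293]
ee_rot: [-0.26, 2.086, -2.086]
force: [0.5, 0.4, 0.6]
width: 0.602
```

```bash
python3 - <<'E'
from cell import arm,get_image
from h import *
from scipy.spatial.transform import Rotation as R
for n in("top","side"):
    p,d=get_image(n); 
    c=p[110:200,120:260] if n=="top" else p[130:300,130:300]
    cv2.imwrite(f"pics/{n}1.png",cv2.resize(c,None,fx=4,fy=4,interpolation=2)[...,::-1])
o=arm.observe(); M=R.from_rotvec(o['ee_rot']).as_matrix(); print(o['position'],M.round(3)); print("jaw yaw",np.degrees(np.arctan2(M[1,2],M[0,2])))
E
```

```text
[0.57779307 0.11691648 0.1293779 ] [[-0.968  0.004  0.25 ]
 [-0.25   0.001 -0.968]
 [-0.004 -1.     0.   ]]
jaw yaw -75.54898514419715
```

View pics/side1.png

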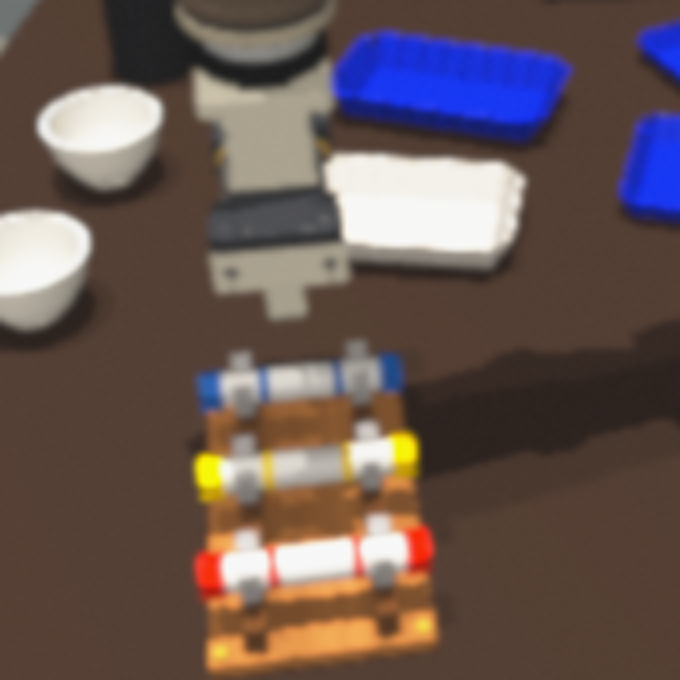

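View pics/top1.png

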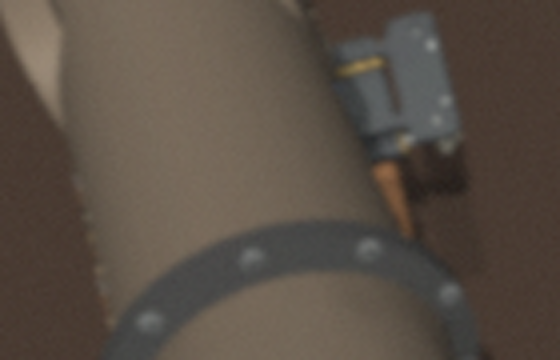

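Side crop: the gripper hangs over the blue tube, with its near fingertip at full-frame pixel (201,209). All three tubes are still clipped. In the top crop the arm hides the tube. I'll check the fingertip pixel against the reported TCP.

```bash
python3 - <<'E'
from h import *
print(ray("side",(201.5,209),.129), "tube mid side",(ray("side",(227.75,221.7),.053)+ray("side",(181.38,226.83),.053))/2)
E
```

```text
[0.57082587 0.14402521 0.129     ] tube mid side [0.57516764 0.11350803 0.053     ]
```

carry_out(steps=[0.6, -0.02, -0.01, -0.3, 0, 0.6, -0.02, -0.01, -0.6, 0, 0.6, -0.02, -0.01, -0.8, 0, 0.6, -0.02, -0.01, -0.91, 0, 0.6, -0.02, -0.01, -0.91, 0, 0.6, -0.02, -0.01, -0.91, 0])

```text
clock: 3.6
position: [0.5751, 0.1164, 0.0371]
ee_rot: [-0.264, 2.086, -2.086]
force: [-0.5, 0.1, 0.8]
width: 0.6
```

carry_out(steps=[0, 0, 0, 0, 0, 0, 0, 0, 0, 0, 0, 0, 0, 0, 0, 0, 0, 0, 0, 0, 0, 0, 0, 0, 0, 0, 0, 0, 0, 0, 0, 0, 0, 0, 0, 0, 0, 0, 0, 0], grip_force=50)

```text
clock: 4.4
position: [0.5747, 0.1148, 0.036]
ee_rot: [-0.264, 2.085, -2.088]
force: [1.1, -5.2, 3.8]
width: 0.228
```

carry_out(steps=[0, 0, -0.01, 0.04, 0, 0, 0, -0.01, 0.08, 0, 0, 0, -0.01, 0.12, 0, 0, 0, -0.01, 0.16, 0, 0, 0, -0.01, 0.2, 0, 0, 0, -0.01, 0.25, 0, 0, 0, -0.01, 0.4, 0, 0, 0, -0.01, 0.6, 0, 0, 0, -0.01, 0.8, 0, 0, 0, -0.01, 1, 0, 0, 0, -0.01, 1, 0])

```text
clock: 5.5
position: [0.5761, 0.1161, 0.1395]
ee_rot: [-0.26, 2.085, -2.083]
force: [-0.3, -0.2, -0.8]
width: 0.229
```

```bash
python3 - <<'E'
from cell import get_image
from h import *
p,d=get_image("side"); np.savez("pics/side2.npz",p=p,d=d)
cv2.imwrite("pics/side2.png",cv2.resize(p[130:300,130:300],None,fx=3,fy=3,interpolation=2)[...,::-1])
for s,c,m in blobs(p,(100,120,60),(130,255,255)): print(s,c,ray("side",c,.15))
E
```

```text
[289 134  37  24 535] [307.28037383 145.31214953] [ 0.31126053 -0.15899382  0.15      ]
[ 214  137   59   29 1243] [242.14159292 150.71118262] [ 0.50175059 -0.10909766  0.15      ]
[284 158  30  28 691] [298.9536903  171.57163531] [ 0.33558695 -0.01266497  0.15      ]
[223 189   5   9  31] [224.61290323 193.16129032] [0.5194666  0.10252887 0.15      ]
[173 191   6  10  49] [176.         195.34693878] [0.63733069 0.12241244 0.15      ]
```

View pics/side2.png

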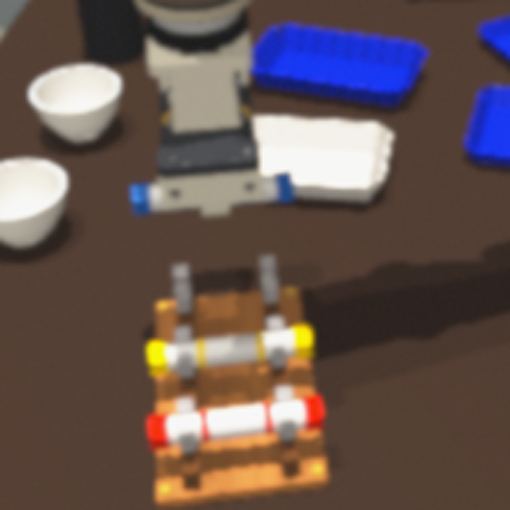

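The side view shows the blue tube held clear of its empty clips, caps at (176,195) and (225,193). Red and yellow are still seated. Next I'll carry it to the tray.

carry_out(steps=[0, -0.05, -0.4, 0, -0.04, 0, -0.1, -1, 0, -0.14, 0, -0.1, -1, 0, -0.14, 0, -0.1, -1, 0, -0.14])

```text
clock: 5.95
position: [0.5635, 0.0118, 0.135]
ee_rot: [-0.151, 2.149, -2.152]
force: [0.2, 0.1, -1.2]
width: 0.225
```

carry_out(steps=[0, -0.05, -0.4, 0, -0.07, 0, -0.1, -0.8, 0, -0.14, 0, -0.1, -1, 0, -0.14])

```text
clock: 6.25
position: [0.5533, -0.0872, 0.1352]
ee_rot: [-0.035, 2.206, -2.208]
force: [0.4, -0.6, -0.8]
width: 0.227
```

carry_out(steps=[0, -0.05, -0.4, 0, -0.07, 0, -0.1, -0.8, 0, -0.14, 0, -0.1, -1, 0, -0.14])

```text
clock: 6.55
position: [0.5434, -0.1875, 0.1352]
ee_rot: [-0.086, -2.179, 2.181]
force: [-0.4, -0.2, -0.4]
width: 0.225
```

carry_out(steps=[0, -0.05, -0.4, 0, -0.07, 0, -0.1, -0.8, 0, -0.15, 0, -0.1, -1, 0, -0.15])

```text
clock: 6.85
position: [0.5334, -0.2876, 0.1352]
ee_rot: [-0.21, -2.116, 2.118]
force: [0.1, 0.5, -0.6]
width: 0.231
```

carry_out(steps=[0, -0.04, -0.37, -0.2, 0, 0, -0.04, -0.37, -0.4, 0, 0, -0.04, -0.37, -0.6, 0, 0, -0.04, -0.37, -0.6, 0, 0, -0.04, -0.37, -0.6, 0])

```text
clock: 7.35
position: [0.5307, -0.3204, 0.0756]
ee_rot: [-0.204, -2.121, 2.119]
force: [-0.4, -0.0, -0.1]
width: 0.227
```

```bash
python3 - <<'E'
from cell import arm,get_image
from h import *
from scipy.spatial.transform import Rotation as R
for n in("side","top"):
    p,d=get_image(n); np.savez(f"pics/{n}3.npz",p=p,d=d)
    c=p[100:200,170:300] if n=="side" else p[110:230,300:430]
    cv2.imwrite(f"pics/{n}3.png",cv2.resize(c,None,fx=4,fy=4,interpolation=2)[...,::-1])
o=arm.observe(); M=R.from_rotvec(o['ee_rot']).as_matrix(); print(o['position'],"jaw yaw",np.degrees(np.arctan2(M[1,2],M[0,2])),o['width'])
E
```

```text
[ 0.53131733 -0.321278    0.07677822] jaw yaw -101.06202195452191 0.22949267626278588
```

View pics/side3.png

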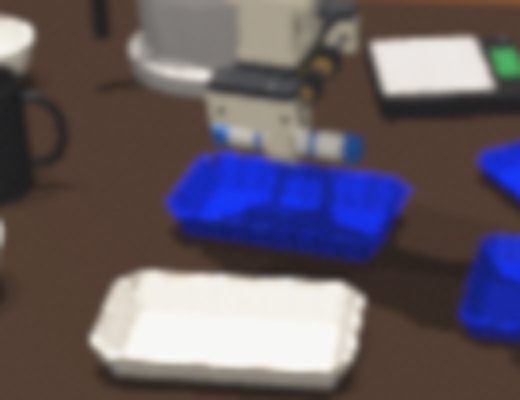

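View pics/top3.png

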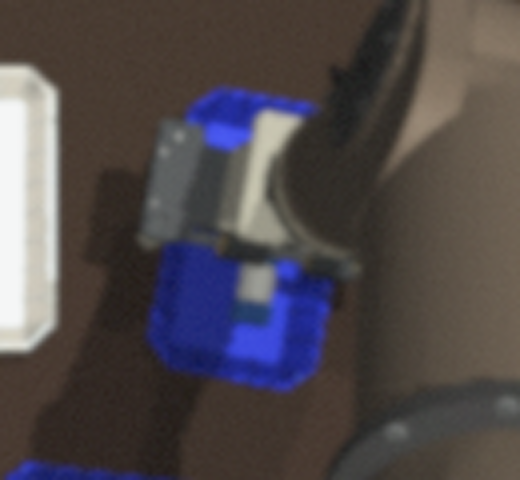

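Both views put the tube over the tray centre and lined up with it: its near cap is at about (363,189) in the top view, and the tray spans (336–389, 132–208). I'll lower it gently and check the force.

carry_out(steps=[0, 0, 0, -0.2, 0, 0, 0, 0, -0.4, 0, 0, 0, 0, -0.5, 0, 0, 0, 0, -0.58, 0, 0, 0, 0, -0.63, 0, 0, 0, 0, -0.66, 0, 0, 0, 0, -0.68, 0, 0, 0, 0, -0.68, 0, 0, 0, 0, -0.68, 0])

```text
clock: 8.35
position: [0.5304, -0.322, 0.0081]
ee_rot: [-0.207, -2.119, 2.12]
force: [-0.1, 0.2, -1.0]
width: 0.224
```

carry_out(steps=[0, 0, 0, -0.01, 0, 0, 0, 0, -0.02, 0, 0, 0, 0, -0.02, 0])

```text
clock: 8.65
position: [0.5301, -0.3219, 0.0057]
ee_rot: [-0.206, -2.119, 2.119]
force: [-0.3, -0.9, -1.6]
width: 0.223
```

carry_out(steps=[0.26, 0, 0, 0, 0, 0.29, 0, 0, 0, 0, 0.32, 0, 0, 0, 0, 0.35, 0, 0, 0, 0, 0.38, 0, 0, 0, 0, 0.38, 0, 0, 0, 0, 0.38, 0, 0, 0, 0])

```text
clock: 9.35
position: [0.5302, -0.3218, 0.0057]
ee_rot: [-0.207, -2.119, 2.119]
force: [-0.6, -0.1, -0.4]
width: 0.381
```

carry_out(steps=[0.38, 0, 0, 0.1, 0, 0.38, 0, 0, 0.3, 0, 0.38, 0, 0, 0.6, 0, 0.38, 0, 0, 1, 0, 0.38, 0, 0, 1, 0])

```text
clock: 9.85
position: [0.5334, -0.3235, 0.112]
ee_rot: [-0.217, -2.119, 2.127]
force: [0.1, 0.1, 0.2]
width: 0.382
```

carry_out(steps=[0.38, -0.2, 1, 0.5, 0, 0.38, -0.2, 1, 0.5, 0, 0.38, -0.2, 1, 0.5, 0, 0.38, -0.2, 1, 0.5, 0])

```text
clock: 10.25
position: [0.5109, -0.2196, 0.1574]
ee_rot: [-0.205, -2.122, 2.123]
force: [0.2, -0.4, -0.9]
width: 0.38
```

carry_out(steps=[0.38, -0.2, 1, 0, 0, 0.38, -0.2, 1, 0, 0, 0.38, -0.2, 1, 0, 0, 0.38, -0.2, 1, 0, 0, 0.38, -0.2, 1, 0, 0])

```text
clock: 10.75
position: [0.4904, -0.1238, 0.1555]
ee_rot: [-0.209, -2.117, 2.119]
force: [0.1, 0.1, 0.8]
width: 0.376
```

```bash
python3 - <<'E'
from cell import arm,get_image
from h import *
p,d=get_image("top"); q,_=get_image("side")
a=cv2.resize(p[110:230,300:430],None,fx=3,fy=3); b=cv2.resize(q[110:290,160:290],(390,540))[:360]
b=cv2.resize(q[120:290,160:290],(275,360))
cv2.imwrite("pics/end.png",np.hstack([a,b])[...,::-1])
c=p[110:230,300:430]
for s,k,m in blobs(p,(100,120,60),(130,255,255),amin=500):
    r=cv2.minAreaRect(cv2.findContours(m,0,1)[0][0]); print(r,ray("top",r[0],.03))
for name,lo,hi in(("yel",(22,150,120),(33,255,255)),("red",(0,200,120),(5,255,255))):
    for s,c,m in blobs(q,lo,hi): print(name,c)
# tube body: unsaturated bright pixels inside tray
m=cv2.inRange(cv2.cvtColor(p,cv2.COLOR_RGB2HSV),(0,0,90),(180,90,255)); m[:135]=0;m[205:]=0;m[:,:340]=0;m[:,386:]=0
r=cv2.minAreaRect(cv2.findNonZero(m)); print("tube",r,ray("top",r[0],.027)); print(arm.observe()['clock'])
E
```

```text
((368.04119873046875, 169.56851196289062), (39.24859619140625, 74.85365295410156), 0.9710219502449036) [ 0.53145121 -0.33944225  0.03      ]
((389.41888427734375, 252.48648071289062), (31.503108978271484, 51.497703552246094), 54.46232223510742) [ 0.3007209  -0.39350025  0.03      ]
yel [231.3125  242.71875]
yel [181.36       248.18666667]
red [234.7826087  267.10869565]
red [181.51020408 273.3877551 ]
tube ((362.5, 169.5), (45.0, 69.0), 0.0) [ 0.53206013 -0.32466851  0.027     ]
10.85
```

View pics/end.png

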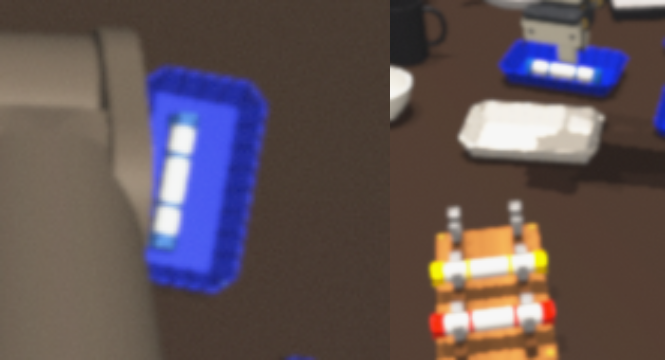

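The tube lies lengthwise on the tray floor at about (358,170) in the top view, within about 10 mm of the tray's centre at (362,169). The tray hasn't moved, the red and yellow caps are at the same pixels as at the start, and the gripper is well clear.

```bash
python3 -c "
from cell import arm
print(arm.sign_off())"
```

```text
the job is handed in; nothing more can be done
None
```

The blue tube is out of its clips, lying lengthwise on the floor of the largest blue tray, and released. I handed the job in at about 10.9 s of the 35 s allowed; no verdict is reported.

- **Lift:** I gripped the tube at its middle with 50 N and pulled it straight up. A picture then showed it held clear above its empty clips.
- **Placing:** I lowered it until the fingertips were about 2 mm above the tray floor, then opened slowly and backed away. I estimate it settled only a few millimetres, well short of a drop.
- **Final position:** By eye in the last top picture, the tube's middle was within about 10 mm of the tray's centre and in line with the tray. The tray had not moved visibly.
- **Other tubes:** The red and yellow caps were within 0.2 pixel of their starting positions.
- **Gripper:** It was clear of everything, with no force beyond sensor noise.

**Checks that failed or disagreed:**
- The scripted fit of the tube and tray in the last top picture was unusable. The arm hid part of the tray and its own grey pixels got into the tube mask, so the final position is by eye from the same picture.
- While held, the tube looked about 4 degrees tilted. It looks flat in the tray, but I did not measure its final level.

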